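Unpin the spring jaw of the holding jig and hold it open at the mark

TASK

The spring jaw of the holding jig has to be held open for the next plaster cast. Draw the locking pin straight up out of its bore and hang it well inside the notch of the pin rest, upright with its collar lying on the ledge, and let go of it while the jaw is still shut. Then pull the jaw out by its bar until its pointer is level with the blade of the mark clip and finish still holding it there with the gripper, because the spring would pull it shut; leave the casts and other things lying where they are.

Things in the scene. Friction and masses are not known exactly. Their poses are not given: they have to be found in the camera images.
- jig: The holding jig, fixed on the table: wooden base plate 300 x 110 x 12 mm (x -155 to +145 of its origin, which lies on the table). Its own -x is the pull direction. At the +x end a fixed upright wooden jaw; in the middle (x -36 to +11) an aluminium bridge 94 mm wide whose top is 48 mm high, with the pin's bore; at the -x end the slide's pull bar.
- slide (a joint): Travel of the jaw slide in m: 0 = shut against its stop, grows as it is pulled along the jig's -x, 0.06 at most. A spring pulls it shut with 6 N when shut, 120 N/m more as it opens (12 N at 0.05), always. The locking pin, while in the bore, goes through a hole in the slide and blocks it.
- pull_bar (a point): Middle of the slide's wooden pull bar: bar 14 mm thick (along jig x), 92 mm long (along jig y), 18 mm high, top 88 mm above the table, carried on two posts 68 mm apart along jig y (58 mm free between them); space below the bar down to 26 mm above the table. Bridge face is 45 mm from the bar's face when shut.
- pointer (a point): Tip of the thin steel pointer blade (3 mm thick, 12 mm high) on the slide, at the foot of the pull bar, on the jig's -y side. Moves with the slide.
- mark (a point): The mark: middle of the thin upright blade (3 mm thick, 15 mm high) of the small dark steel clip fixed on the -y edge of the jig's base plate, pull side. Axes as the jig's. The slide is at the mark when pointer and mark have the same x in the jig's frame. It needs about 26 to 50 mm of travel.
- pin: Steel locking pin, loose, about 0.06 to 0.11 kg: origin at the tip of the shank, own z up towards the head. Shank 10 mm diameter, 32 mm long; collar 26 mm diameter, 4 mm thick on top of it; then a round grip head 20 mm diameter, 36 mm long; 72 mm in all. At the start it stands in the bore, collar on the bridge, tip 16 mm above the table: draw it up 34 mm to be clear.
- pin_collar (a point): Centre of the collar's underside, 32 mm above the pin's tip.
- bore (a point): Centre of the mouth of the 12 mm bore, on the bridge's top, 48 mm above the table.
- pin_rest: Aluminium pin rest, fixed on the table left or right of the jig: foot 75 x 60 mm, ledge 48 mm wide with its top 55 mm high and 8 mm thick. A notch 13 mm wide and 27 mm long, open upwards and downwards and at the ledge's own -x end, takes the pin's shank; the collar lies on the ledge. Origin on the table right below the notch's parking point.
- notch (a point): Parking point: centre line of the shank when it stands at the inner end of the notch, on the ledge's top (the collar's underside belongs here). The notch's closed end is 7 mm further along the rest's +x, its open end 20 mm along -x.
- sanding_block: Bystander: wooden sanding block 55 x 90 x 30 mm, on the other side of the jig from the pin rest.
- cast_acorn_4: Bystander: plaster acorn, 45 x 61 x 40 mm.
- cast_lemon_5: Bystander: plaster lemon, 44 x 69 x 39 mm.
- cast_pear_1: Bystander: plaster pear, 43 x 85 x 39 mm.
- plaster_cup: Bystander: cup 73 mm wide, 88 mm high.
- brush_flat: Bystander: flat brush 36 x 195 x 10 mm.
- masking_tape: Bystander: roll of tape 96 mm wide, 25 mm high.
- cast_egg_3: Bystander: plaster egg, 44 x 52 x 39 mm.

How it is judged (in metres and radians):
On the way, in this order (a step that is already met when the one before it is completed fails the run):
1. the pin is drawn clear of the bore, the jaw still shut (z of pin in the frame of bore above 0.002 m and value of joint slide below 0.006 m), for 0.1 s.
2. the pin hangs upright in the notch, let go, the jaw still shut (horizontal distance between pin_collar and notch below 0.012 m and z of pin_collar in the frame of notch between -0.004 and 0.004 m and angle between pin's own z axis and vertical below 0.15 rad and contact force between the fingers and pin below 0.1 N and value of joint slide below 0.006 m), for 0.2 s.
At the end, for the whole second after the job is handed in: The fingers hold the slide (more than 2 N on it) at rest with its pointer within 4 mm of the mark along the slide, the pin not blocking it; the pin hangs untouched and upright (within 0.15 rad) in the notch, within 12 mm of the parking point, its collar on the ledge (within 4 mm) (x of pointer in the frame of mark between -0.004 and 0.004 m and contact force between the fingers and slide above 2 N and contact force between pin and slide below 0.1 N and velocity of joint slide between -0.01 and 0.01 m/s and horizontal distance between pin_collar and notch below 0.012 m and z of pin_collar in the frame of notch between -0.004 and 0.004 m and angle between pin's own z axis and vertical below 0.15 rad and linear speed of pin below 0.02 m/s and contact force between the arm and pin below 0.1 N); the arm keeps its last pose, push and grip.
It fails at once if a bystander is shifted by more than 25 mm (distance of any of sanding_block, cast_acorn_4, cast_lemon_5, cast_pear_1, plaster_cup, brush_flat, masking_tape, cast_egg_3 from where it was at the start of the episode above 0.025 m).
It also fails if it takes over 51 s, if anything falls off the work surface, if the arm or the gripper's body presses on something with over 40 N, if the wrist force passes 120 N, or if a joint passes its speed limit or range.

ROBOT

A 6-joint arm with a two-finger parallel gripper is mounted at the origin on a cart in front of the work surface, level with it; the furniture and walls round the work are solid. World frame = base frame: x ahead of the robot, y to its left, z up, the work surface at z = 0. Lengths are in mm, angles in rad, forces in N, time in s.
With the tool pointing down it reaches from about 275 to 1000 mm from the base axis. Payload 8.4 kg.
Tool frame: the origin (TCP) lies between the finger pads; the fingertips stand 22 mm ahead of it and the grasp point (between the pads) lies 3 mm ahead of it (r.nose_length is the z of the fingertips in the tool frame, in mm); z points along the fingers, y is the line along which they close (so a half turn about z gives the same grasp; the last joint's range is limited). The gripper opens to 85 mm and grips with 20 to 120 N. Pads are 22 mm wide; open, the fingers measure 114 mm over their backs; the gripper's body (76 mm by 85 mm) begins 54 mm behind the grasp point. The pads swing forward as they close: fully open they stand 13 mm farther back than shut.
Start: joints at [1.159, 0.353, 1.633, -0, 1.155, -0.002], TCP at [249.015, 573.254, 253.281] pointing down, gripper open.
Joint ranges: [-2.63, 2.63], [-0.92, 2.1], [0.06, 2.66], [-1.3, 4.44], [0, 2.69], [-3.02, 3.02]. Speed limits (rad/s): [2.22, 2.22, 2.79, 3.14, 3.14, 3.14].

INTERFACE

Orientations are given as [roll, pitch, yaw] about the fixed x, y, z axes, in that order (R = Rz(yaw) Ry(pitch) Rx(roll)).
In Python, from rig import r, camrig gives the robot as it stands (r), with the cameras (camrig).
- The arm moves only by the tool step_hand, called after "Call:" in YAML: its name, and indented under it one key for each argument. Schema: {"type":"object","properties":{"ticks":{"type":"array","items":{"type":"object","properties":{"ax":{"type":"number"},"ay":{"type":"number"},"az":{"type":"number"},"sx":{"type":"number"},"sy":{"type":"number"},"sz":{"type":"number"},"finger_gap":{"type":"number"}},"additionalProperties":false,"required":["finger_gap"]},"minItems":1,"maxItems":5},"squeeze":{"type":"number"},"only":{"type":"string"},"quiet":{"type":"boolean"},"lines":{"type":"string"}},"required":["ticks"],"additionalProperties":false}. ticks is a list of rows, 1 to 5 of them, each an object with the fields ax, ay, az (a rotation vector in a scale on which 1.0 is pi/2 rad), sx, sy, sz (the shift in fractions of the full range, 1 being 0.2 m), finger_gap (the opening from 0.0 (shut) to 1.0 (fully open)); a field left out counts as zero (the opening has to be given); each row shifts and turns the commanded pose from where the row before left it, along the tool's axes as they then stand; what a row does not reach is not made up. A row lasts 1/12 s, in which the tool goes at most 41.7 mm and 0.125 rad, less where a joint would pass 70% of its speed; a pose out of reach is approached as far as the arm can. The fingers move at their own pace and stop on an object; squeeze is the grip in N (left out, the last holds). Time passes only in rows, so rows that do not move let the fingers close. The tool returns the time, the measured TCP pose, the force, the opening and the grip force at its end. only (a regular expression) keeps the lines of the reply that match it, lines (a string "A,B") keeps lines A to B, and quiet returns only ok. No shift or turn number may pass 1 either way. Input that does not fit is refused with a message, and nothing moves.
- r.sense(): the state, without advancing time (a new reading comes with each control period).
- camrig.grab_frame(name): name is "side" or "top"; returns the picture (420x560x3 uint8, red, green, blue); there is no depth.
- camrig.camera_params(name): a dict with "fx", "fy", "cx", "cy" (pixels), "rvec" (rotation vector, rad) and "tvec" (3), from world to camera coordinates, as OpenCV has them. Camera axes: x right, y down, z forward; pixel columns grow to the right and rows downward; lengths in mm; the calibration is good to about 2 mm. A picture is of the moment at which its call begins. camera_params takes no time and is no camera call.
- r.sign_off(): hands the job in; it is judged then, once.
The state is a dict: "clock": time; "qpos": joint angles; "qvel": joint speeds; "joint_efforts": joint torques, N m; "eef_pos": TCP position; "tcp_rot": TCP orientation; "contact_force": force on the tool from outside, world axes, zero at the start; "wrist_torque": the same for the moment, N m; "opening": opening from 0.0 (shut) to 1.0 (fully open); "grasp_force": force on a finger pad.
Only numpy, scipy, OpenCV 4.12 (cv2) and the standard library are available. Lean on these libraries where they do the work, as an engineer would, in place of code of your own. Each camera call takes 0.05 s, during which the arm holds its last target. There are 200 camera calls.

## Working session

There is one attempt and no reset: what is moved stays moved. The work goes in short steps, Python scripts to look and compute and a tool call to move; the robot and the scene stay as the last step left them, time stands still between calls to the robot, and variables do not carry over. Pictures are saved under pics/ and viewed, at most 10 in all, crops included, and the job is handed in when it is done.

```bash
ls; mkdir -p pics; python3 - <<'E'
from rig import r, camrig
import cv2
for n in("side","top"):
    cv2.imwrite(f"pics/{n}0.png",camrig.grab_frame(n)[:,:,::-1]); print(n,camrig.camera_params(n))
print(r.sense(), r.nose_length)
E
```

```text
pics
rig.py
side {'fx': 459.4360249235419, 'fy': 459.4360249235419, 'cx': 284.9487845050153, 'cy': 205.76235132464325, 'rvec': array([ 0.4788417 , -2.6832129 ,  1.23099837]), 'tvec': array([ 562.82487857,  147.29834292, 1169.64341894])}
top {'fx': 533.7052260039904, 'fy': 533.7052260039904, 'cx': 270.1339143432308, 'cy': 209.499636723544, 'rvec': array([ 2.21840756, -1.97576402,  0.22594153]), 'tvec': array([  25.44503645,  561.35291042, 1475.07195432])}
{'clock': 0.1, 'qpos': array([ 1.15862094e+00,  3.53602018e-01,  1.63404527e+00,  3.18283894e-06,
        1.15521620e+00, -2.39942378e-03]), 'qvel': array([-0.00046705, -0.00181382, -0.00203604, -0.00073   ,  0.00117992,
        0.00030378]), 'joint_efforts': array([-3.70662519e-04, -6.06350756e+01, -3.42820072e+01, -1.08563211e-05,
        4.02216931e-03,  3.18290860e-08]), 'eef_pos': array([248.84183072, 572.8922875 , 252.62849724]), 'tcp_rot': array([-3.14032183e+00, -5.95955539e-06,  2.73181540e+00]), 'contact_force': array([-0.41239939, -1.18404832, -0.00399463]), 'wrist_torque': array([-0.0087764 ,  0.0658219 ,  0.02064943]), 'grasp_force': 0.0, 'opening': 1.0011077948170508} 22.0
```

View pics/side0.png

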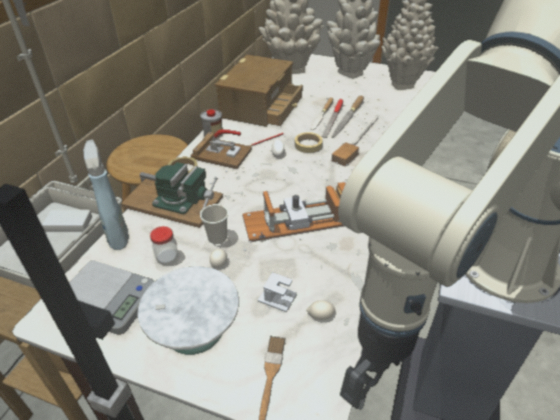

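View pics/top0.png

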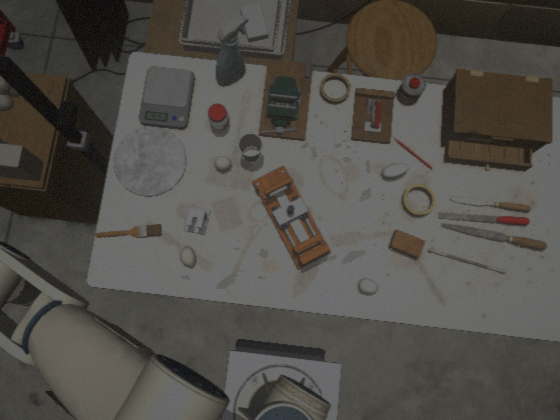

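The side view shows the jig around (295,215), with its bar hidden by the arm, and the pin rest at (278,292). The top view shows the jig from (270,180) to (315,255), the pin at (291,210) and the rest at (197,221).

```bash
python3 - <<'E'
import cv2
t=cv2.imread("pics/top0.png"); s=cv2.imread("pics/side0.png")
c=cv2.resize(t[155:275,175:335],None,fx=5,fy=5,interpolation=cv2.INTER_CUBIC)
c=cv2.convertScaleAbs(c,alpha=1.5,beta=15); cv2.imwrite("pics/topc.png",c)
c=cv2.resize(s[175:315,230:360],None,fx=4.2,fy=4.2,interpolation=cv2.INTER_CUBIC); cv2.imwrite("pics/sidec.png",c)
E
```

```text
(no output)
```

View pics/topc.png

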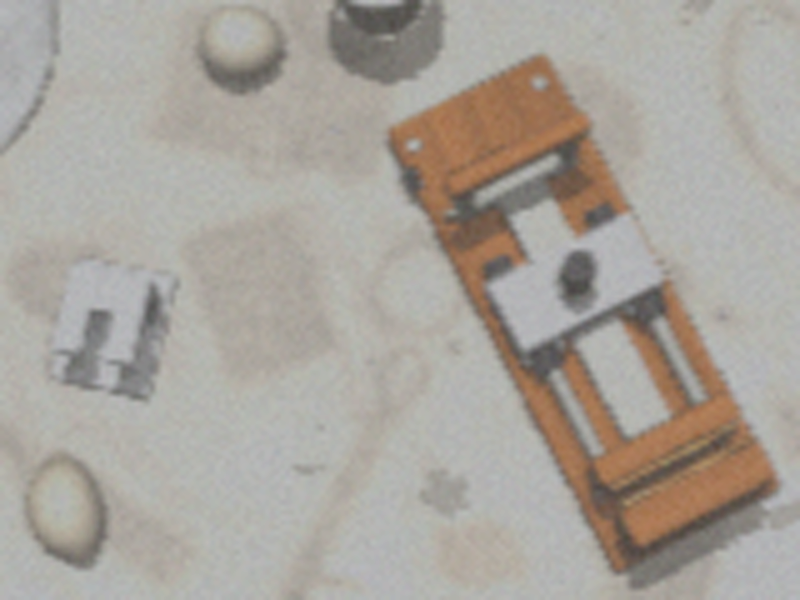

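View pics/sidec.png

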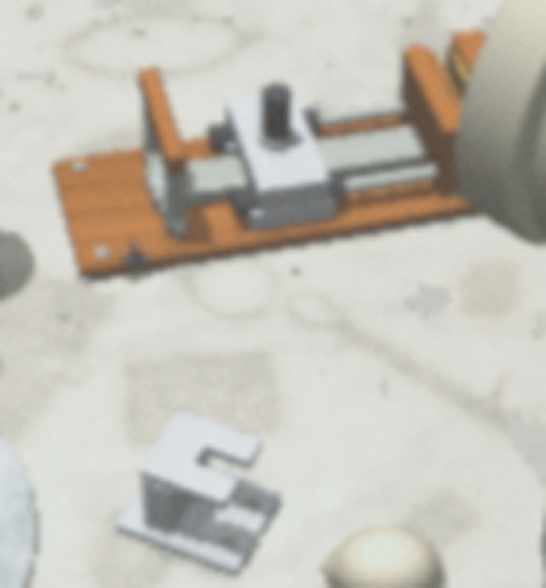

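Both crops are clear. The pull bar with its posts is at the far upper-left end of the jig (top crop (520,160)), with the dark mark clip at (410,182). The notch at (98,330) opens towards the robot. Next I fit the poses.

```bash
cat > h.py <<'E'
import numpy as np, cv2
from scipy.optimize import least_squares
from rig import r, camrig
P={n:camrig.camera_params(n) for n in("side","top")}
def K(n): p=P[n]; return np.array([[p["fx"],0,p["cx"]],[0,p["fy"],p["cy"]],[0,0,1.]])
def proj(n,X): return cv2.projectPoints(np.atleast_2d(np.float64(X)),P[n]["rvec"],P[n]["tvec"],K(n),None)[0][:,0]
def T(c): return (np.float64(c)+.5)/5-.5+[175,155]
def S(c): return (np.float64(c)+.5)/4.2-.5+[230,175]
def tri(s,t):
    M=[K(n)@np.c_[cv2.Rodrigues(P[n]["rvec"])[0],P[n]["tvec"]] for n in("side","top")]
    X=cv2.triangulatePoints(M[0],M[1],np.float64(s),np.float64(t))[:,0]; return X[:3]/X[3]
def loc(p,L): 
    L=np.atleast_2d(np.float64(L)); c,s=np.cos(p[2]),np.sin(p[2])
    return np.c_[p[0]+c*L[:,0]-s*L[:,1],p[1]+s*L[:,0]+c*L[:,1],L[:,2]+(p[3] if len(p)>3 else 0)]
def fit(obs,x0):
    "obs: list of (cam,pixel,local)"
    f=lambda p: np.concatenate([proj(n,loc(p,L))[0]-u for n,u,L in obs])
    o=least_squares(f,x0,loss="soft_l1"); return o.x,o.fun.reshape(-1,2)
def ray(n,u,z):
    R=cv2.Rodrigues(P[n]["rvec"])[0]; C=-R.T@P[n]["tvec"]; d=R.T@np.linalg.inv(K(n))@np.r_[u,1]
    return C+d*(z-C[2])/d[2]
E
python3 - <<'E'
from h import *
np.set_printoptions(precision=2,suppress=True)
jig=[("top",T(a),b) for a,b in [((390,130),(-155,-55,12)),((543,57),(-155,55,12)),((622,572),(145,-55,12)),((777,487),(145,55,12)),
 ((485,282),(-36,-47,48)),((625,212),(-36,47,48)),((668,272),(11,47,48)),((530,350),(11,-47,48))]]
jig+=[("side",S(a),b) for a,b in [((83,275),(-155,-55,12)),((55,165),(-155,55,12)),((250,205),(-36,-47,48)),((228,95),(-36,47,48)),((332,190),(11,-47,48)),((150,68),(-88,46,88)),((176,157),(-88,-46,88))]]
for z0 in([],[0.]):
    p,e=fit(jig,[600,0,np.pi+.4]+z0); print("jig",p,e.ravel())
# pin rest, unknown ledge length: corners: closed-end & open-end
o=[("side",S((185,413)),"cl"),]
print("notch corners side @55:",[ray("side",S(c),55)[:2] for c in [(185,413),(262,445),(232,500),(143,470),(203,455),(200,463)]])
print("top @55:",[ray("top",T(c),55)[:2] for c in [(80,262),(147,270),(137,358),(55,345),(100,310)]])
print("pin head",tri(S((277,90)),T((577,265))), "pointer/mark",ray("top",T((410,182)),20))
for n,c,z in [("cup rim",(375,5),88),("egg",(240,45),20),("lemon",(65,510),20)]: print(n,ray("top",T(c),z))
print(p, "bar",loc(p,[[-88,0,88]]))
R=cv2.Rodrigues(P["top"]["rvec"])[0];print("C",-R.T@P["top"]["tvec"]);R=cv2.Rodrigues(P["side"]["rvec"])[0];print("C",-R.T@P["side"]["tvec"])
E
```

```text
jig [548.4   25.42   3.74] [-1.54  0.81  0.1  -0.76 -0.71  0.64  1.36  0.21  0.26  0.8   0.72  0.27
 -0.2   2.17 -1.17  1.28 -1.11 -0.28 -1.49 -0.74  1.79 -2.98 -1.32  1.34
 -0.79 -2.3  -1.21 -0.26 -0.05  0.13]
jig [549.01  24.65   3.74  -2.68] [-1.09  0.74  0.55 -0.68 -0.68  0.59  1.41  0.31  0.56  0.75  1.02  0.35
  0.03  2.25 -0.95  1.23 -1.27  0.05 -1.48 -0.39  1.59 -2.49 -1.37  1.82
 -1.   -1.77 -1.24  0.21 -0.23  0.59]
notch corners side @55: [array([525.58, 276.94]), array([477.48, 283.83]), array([479.77, 325.03]), array([532.16, 322.53]), array([505.36, 301.57]), array([504.89, 307.35])]
top @55: [array([537.04, 319.82]), array([536.83, 280.62]), array([484.81, 278.97]), array([486.89, 326.88]), array([510.26, 304.18])]
pin head [558.67  34.06  91.98] pointer/mark [615.81 137.53  20.  ]
cup rim [701.1  166.95  88.  ]
egg [688.77 249.79  20.  ]
lemon [397.25 312.76  20.  ]
[549.01  24.65   3.74  -2.68] bar [[621.94  73.9   85.32]]
C [ 217.36   58.62 1562.34]
C [249.67 936.26 876.14]
```

The rows are not in the units I measure in: shifts go in shares of 0.2 m and turns go in shares of pi/2 rad. I convert before sending: -31 mm / 200 = -0.155, -23 mm / 200 = -0.115.

Call:
step_hand:
  ticks:
    - {"sx":-0.155,"sy":-0.115,"sz":0.015,"finger_gap":1}
    - {"sx":-0.155,"sy":-0.115,"sz":0.015,"finger_gap":1}
    - {"sx":-0.155,"sy":-0.115,"sz":0.015,"finger_gap":1}
    - {"sx":-0.155,"sy":-0.115,"sz":0.015,"finger_gap":1}
    - {"sx":-0.155,"sy":-0.115,"sz":0.015,"finger_gap":1}
  squeeze: 40

```text
clock: 0.52
eef_pos: [345.6, 404.3, 237.8]
tcp_rot: [-3.141, -0.0, 2.732]
contact_force: [0.9, -0.6, 0.8]
opening: 1.003
grasp_force: 0.0
```

Call:
step_hand:
  ticks:
    - {"sx":-0.155,"sy":-0.115,"sz":0.025,"finger_gap":1}
    - {"sx":-0.155,"sy":-0.115,"sz":0.025,"finger_gap":1}
    - {"sx":-0.155,"sy":-0.115,"sz":0.025,"finger_gap":1}
    - {"sx":-0.155,"sy":-0.115,"sz":0.025,"finger_gap":1}
    - {"sx":-0.155,"sy":-0.115,"sz":0.025,"finger_gap":1}

```text
clock: 0.93
eef_pos: [442.1, 236.9, 213.0]
tcp_rot: [-3.141, -0.0, 2.732]
contact_force: [0.2, -0.2, -0.5]
opening: 0.997
grasp_force: 0.0
```

Call:
step_hand:
  ticks:
    - {"sx":-0.155,"sy":-0.115,"sz":0.03,"finger_gap":1}
    - {"sx":-0.155,"sy":-0.115,"sz":0.03,"finger_gap":1}
    - {"sx":-0.155,"sy":-0.115,"sz":0.03,"finger_gap":1}
    - {"sx":-0.155,"sy":-0.115,"sz":0.03,"finger_gap":1}
    - {"sx":-0.155,"sy":-0.115,"sz":0.03,"finger_gap":1}

```text
clock: 1.35
eef_pos: [538.5, 69.6, 182.8]
tcp_rot: [-3.141, -0.0, 2.732]
contact_force: [0.6, 0.9, -0.4]
opening: 1.001
grasp_force: 0.0
```

Converted, -33 mm / 200 = -0.165, -25 mm / 200 = -0.125.

Call:
step_hand:
  ticks:
    - {"sx":-0.165,"sy":-0.125,"sz":0.125,"finger_gap":1}
    - {"finger_gap":1}

```text
clock: 1.52
eef_pos: [556.7, 35.6, 158.8]
tcp_rot: [-3.139, -0.001, 2.729]
contact_force: [-2.3, 1.1, -0.2]
opening: 0.997
grasp_force: 0.0
```

```bash
python3 - <<'E'
from h import *
s=camrig.grab_frame("side")[:,:,::-1]; t=camrig.grab_frame("top")[:,:,::-1]
cv2.imwrite("pics/s1.png",s);cv2.imwrite("pics/t1.png",t)
a=cv2.resize(s[150:290,225:365],None,fx=4,fy=4,interpolation=cv2.INTER_CUBIC)
cv2.imwrite("pics/s1c.png",a)
print(proj("side",r.sense()["eef_pos"]+[0,0,-22]),proj("side",[[559,33.5,88],[559,33.5,52]]))
E
```

```text
[[295.74578534 183.5308741 ]] [[294.86293213 196.83494871]
 [294.72840454 206.95228337]]
```

View pics/s1c.png

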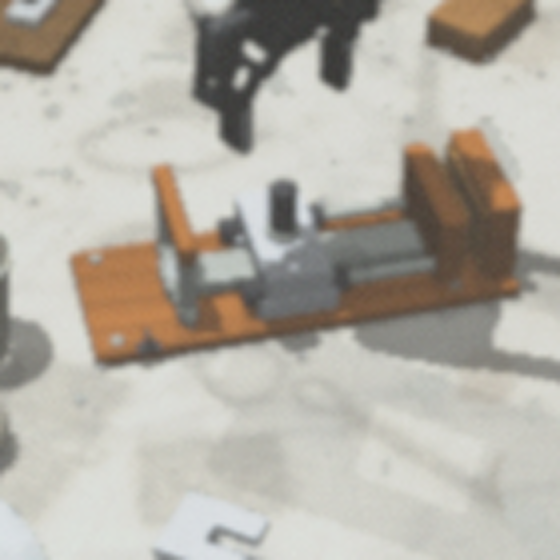

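The pin head top is at crop (285,187), the fingertips are at (235,145) and (340,80), and the bar, posts and clip (150,340) are visible. The gripper is about 2 mm from the pin axis, so I descend and grip.

Converted, 26 mm / 200 = 0.13.

Call:
step_hand:
  ticks:
    - {"sz":0.13,"finger_gap":1}
    - {"sz":0.13,"finger_gap":1}
    - {"sz":0.13,"finger_gap":1}
    - {"finger_gap":0.5}
    - {"finger_gap":0}

```text
clock: 2.03
eef_pos: [554.3, 41.4, 83.4]
tcp_rot: [-3.14, -0.002, 2.733]
contact_force: [0.6, 0.2, 0.7]
opening: 0.743
grasp_force: 0.0
```

Call:
step_hand:
  ticks:
    - {"finger_gap":0}
    - {"finger_gap":0}
    - {"finger_gap":0}
    - {"finger_gap":0}
    - {"finger_gap":0}

```text
clock: 2.45
eef_pos: [555.2, 38.5, 85.6]
tcp_rot: [-3.138, 0.001, 2.733]
contact_force: [-6.2, -14.0, 14.8]
opening: 0.222
grasp_force: 38.5
```

Converted, -2 mm / 200 = -0.01, -1 mm / 200 = -0.005.

Call:
step_hand:
  ticks:
    - {"sy":-0.01,"sz":-0.01,"finger_gap":0}
    - {"sy":-0.005,"finger_gap":0}
    - {"finger_gap":0}

```text
clock: 2.7
eef_pos: [554.8, 37.6, 86.6]
tcp_rot: [3.141, 0.001, 2.731]
contact_force: [-0.1, -0.6, 0.1]
opening: 0.221
grasp_force: 38.6
```

```bash
python3 -c "
from rig import r, camrig
s=r.sense();print(s)"
```

```text
{'clock': 2.7, 'qpos': array([ 6.49674915e-02,  4.61824497e-01,  1.90885588e+00,  2.00959146e-04,
        7.69422218e-01, -1.09581776e+00]), 'qvel': array([ 0.00525218,  0.00916016, -0.00011983, -0.00241979, -0.0035225 ,
        0.00269449]), 'joint_efforts': array([ 3.01603843e-01, -5.84222889e+01, -2.44092929e+01,  2.18336522e-01,
       -8.03038012e-02, -4.13362845e-02]), 'eef_pos': array([554.80233773,  37.64301675,  86.57539522]), 'tcp_rot': array([3.14078670e+00, 1.26106798e-03, 2.73143682e+00]), 'contact_force': array([-0.07531393, -0.59325423,  0.12825535]), 'wrist_torque': array([-0.27634256,  0.02216945,  0.02600283]), 'grasp_force': 38.631330728530884, 'opening': 0.22094415954503813}
```

Converted, -15 mm / 200 = -0.075, -10 mm / 200 = -0.05.

Call:
step_hand:
  ticks:
    - {"sz":-0.05,"finger_gap":0}
    - {"sz":-0.075,"finger_gap":0}
    - {"sz":-0.075,"finger_gap":0}
    - {"sz":-0.075,"finger_gap":0}
    - {"sz":-0.075,"finger_gap":0}

```text
clock: 3.12
eef_pos: [554.5, 38.1, 157.2]
tcp_rot: [3.141, 0.0, 2.732]
contact_force: [0.2, -0.6, -0.1]
opening: 0.222
grasp_force: 38.6
```

Call:
step_hand:
  ticks:
    - {"finger_gap":0}
    - {"finger_gap":0}

```text
clock: 3.28
eef_pos: [555.0, 38.0, 156.8]
tcp_rot: [3.14, 0.002, 2.732]
contact_force: [0.0, -0.6, -1.3]
opening: 0.224
grasp_force: 38.6
```

```bash
python3 - <<'E'
from h import *
np.set_printoptions(precision=1,suppress=True)
s=r.sense()["eef_pos"]; print(s)
# target guess: notch ~ (502,304)
yaw=2.7314; ex=np.array([np.cos(yaw),np.sin(yaw)]); ey=np.array([np.sin(yaw),-np.cos(yaw)])
for tgt in [(500,306),(455,306)]:
    d=np.array(tgt)-s[:2]; print(d@ex,d@ey)
E
```

```text
[555.   38.  156.8]
157.3583872973468 223.82669718385884
198.62536784992267 205.88132685964075
```

Converted, 28 mm / 200 = 0.14, 20 mm / 200 = 0.1.

Call:
step_hand:
  ticks:
    - {"sx":0.1,"sy":0.14,"finger_gap":0}
    - {"sx":0.1,"sy":0.14,"finger_gap":0}
    - {"sx":0.1,"sy":0.14,"finger_gap":0}
    - {"sx":0.1,"sy":0.14,"finger_gap":0}
    - {"sx":0.1,"sy":0.14,"finger_gap":0}

```text
clock: 3.7
eef_pos: [517.3, 207.3, 154.7]
tcp_rot: [-3.141, -0.001, 2.731]
contact_force: [-0.3, 0.8, -0.9]
opening: 0.22
grasp_force: 38.7
```

Call:
step_hand:
  ticks:
    - {"sx":0.1,"sy":0.14,"sz":0.025,"finger_gap":0}
    - {"sx":0.1,"sy":0.14,"sz":0.025,"finger_gap":0}
    - {"sx":0.085,"sy":0.14,"sz":0.025,"finger_gap":0}
    - {"finger_gap":0}
    - {"finger_gap":0}

```text
clock: 4.12
eef_pos: [498.4, 307.0, 139.3]
tcp_rot: [-3.14, -0.001, 2.735]
contact_force: [-0.6, -0.2, -0.9]
opening: 0.219
grasp_force: 38.8
```

```bash
python3 - <<'E'
from h import *
s=camrig.grab_frame("side")[:,:,::-1]; t=camrig.grab_frame("top")[:,:,::-1]
cv2.imwrite("pics/s2.png",s);cv2.imwrite("pics/t2.png",t)
p=r.sense()["eef_pos"];print(p)
a=cv2.resize(s[225:325,235:335],None,fx=4,fy=4,interpolation=cv2.INTER_CUBIC)
b=cv2.resize(t[170:270,150:250],None,fx=4,fy=4,interpolation=cv2.INTER_CUBIC)
cv2.imwrite("pics/c2.png",np.hstack([a,cv2.convertScaleAbs(b,alpha=1.5,beta=15)]))
E
```

```text
[499.03715904 305.16405564 139.87616298]
```

View pics/c2.png

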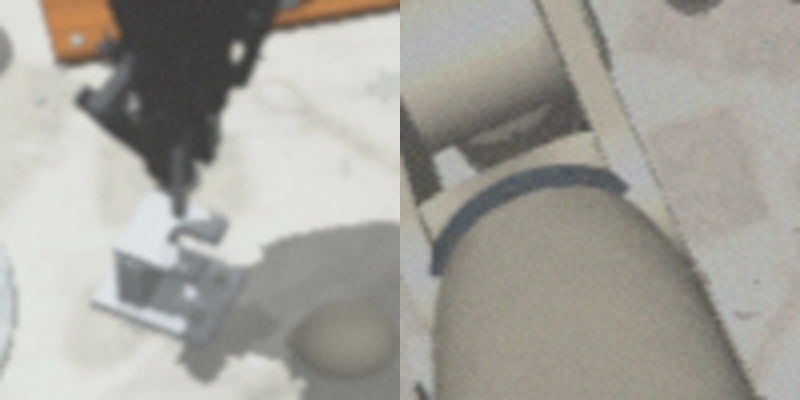

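The pin tip is at side-crop (180,213), just above the notch. The top view is blocked by the arm. I zoom further to measure the notch against the tip.

```bash
python3 - <<'E'
from h import *
s=cv2.imread("pics/side0.png");t=cv2.imread("pics/top0.png");s2=cv2.imread("pics/s2.png")
z=lambda i,x,y,w,h,f:cv2.resize(i[y:y+h,x:x+w],None,fx=f,fy=f,interpolation=cv2.INTER_CUBIC)
a=z(s,258,270,40,40,10); b=cv2.convertScaleAbs(z(t,180,202,40,40,10),alpha=1.5,beta=15)
c=z(s2,258,258,40,20,10); d=np.zeros((200,400,3),np.uint8)
cv2.imwrite("pics/z.png",np.vstack([np.hstack([a,b]),np.hstack([c,d])]))
E
```

```text
(no output)
```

View pics/z.png

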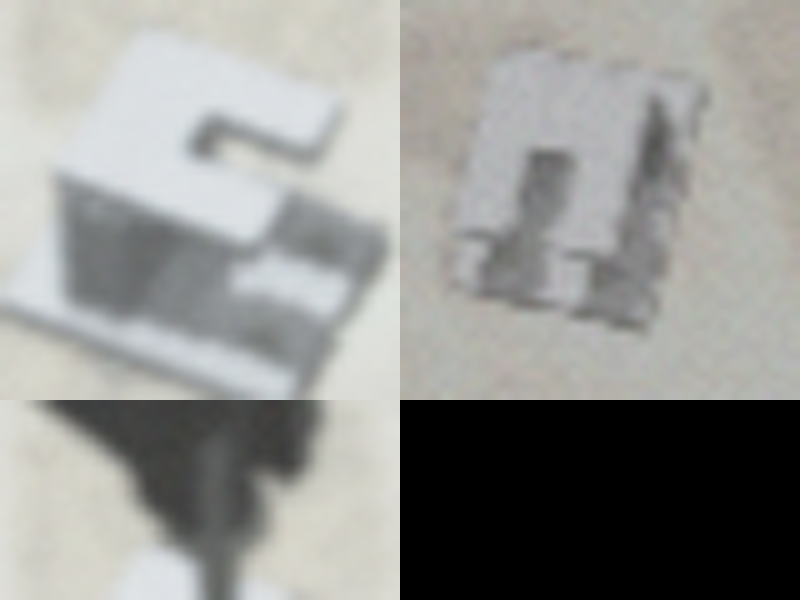

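The side panel shows ledge corners (342,98), (247,243), (57,175), (150,28) and notch mouth (303,155)/(283,190). The top panel shows closed-end corners (530,150)/(575,152), and the shank is at x=220 in the lower panel.

```bash
python3 - <<'E'
from h import *
np.set_printoptions(precision=2,suppress=True)
A=lambda x,y:np.array([258+x/10-.45,270+y/10-.45]); B=lambda x,y:np.array([180+(x-400)/10-.45,202+y/10-.45])
sd=[("side",A(*a),b) for a,b in [((342,98),(-20,-24)),((247,243),(-20,24)),((303,155),(-20,-6.5)),((283,190),(-20,6.5)),((208,118),(7,-6.5)),((190,150),(7,6.5)),((150,28),(None,-24)),((57,175),(None,24))]]
tp=[("top",B(*a),b) for a,b in [((460,230),(-20,24)),((612,255),(-20,-24)),((522,241),(-20,6.5)),((565,247),(-20,-6.5)),((528,150),(7,6.5)),((574,152),(7,-6.5)),((500,50),(None,24)),((648,72),(None,-24))]]
def solve(obs):
    def f(p):
        return np.concatenate([proj(n,loc(p[:3],[[p[3] if b[0] is None else b[0],b[1],55]]))[0]-u for n,u,b in obs])
    o=least_squares(f,[503,304,-.08,30],loss="soft_l1"); print(o.x); print(o.fun.reshape(-1,2).round(1).tolist()); return o.x
for o in(sd,tp,sd+tp): solve(o)
p=r.sense()["eef_pos"]; tip=p-[0,0,70.6]; print(p,"tip proj",proj("side",tip),"obs 279.6 278.5 ->",ray("side",[279.6,278.5],tip[2]-0))
print(cv2.imread("pics/s2.png")[270:284,272:288].mean(2).round())
E
```

```text
[501.4  302.72  -0.1   29.35]
[[0.0, 0.1], [0.4, 0.5], [0.6, -0.3], [0.2, 0.2], [-0.4, -0.6], [-1.2, 0.2], [0.2, 0.0], [-0.1, -0.2]]
[502.99 303.    -0.03  34.27]
[[-0.4, 0.1], [0.9, -0.0], [-0.5, -0.1], [-0.4, -0.1], [0.5, -0.1], [0.3, 0.3], [-1.0, -0.1], [0.5, 0.0]]
[502.1  302.73  -0.08  30.58]
[[-0.4, -0.2], [0.4, 0.4], [0.4, -0.5], [0.0, 0.0], [-0.8, -0.6], [-1.4, 0.2], [-0.9, -0.1], [-0.8, -0.2], [-0.6, -0.0], [0.6, 0.6], [-0.8, 0.0], [-0.7, 0.3], [0.7, 0.1], [0.5, 0.7], [-0.6, 1.2], [0.8, 2.0]]
[499.04 305.16 139.88] tip proj [[279.91 280.77]] obs 279.6 278.5 -> [502.06 299.17  69.28]
[[189. 161. 118.  85.  75.  76.  86.  94.  89.  84.  92. 112. 143. 180.
  203. 208.]
 [200. 175. 140. 104.  87.  88.  94.  96.  95. 100. 109. 126. 156. 188.
  205. 208.]
 [204. 191. 162. 137. 114. 102. 101. 100. 105. 114. 125. 153. 179. 197.
  208. 212.]
 [216. 214. 207. 187. 155. 125. 106. 101. 104. 122. 154. 180. 198. 206.
  210. 212.]
 [223. 223. 222. 217. 199. 163. 121. 103. 107. 133. 172. 196. 204. 209.
  210. 211.]
 [224. 225. 225. 225. 216. 181. 130. 104. 108. 137. 180. 204. 207. 206.
  211. 209.]
 [225. 225. 225. 225. 219. 188. 133. 104. 109. 146. 193. 214. 214. 212.
  209. 205.]
 [226. 226. 225. 225. 221. 191. 139. 102. 111. 151. 200. 220. 222. 220.
  210. 198.]
 [226. 227. 225. 226. 222. 201. 153. 115. 120. 160. 203. 220. 222. 221.
  215. 196.]
 [225. 225. 225. 226. 224. 215. 188. 156. 153. 179. 204. 208. 209. 208.
  204. 187.]
 [227. 226. 225. 227. 226. 223. 212. 192. 174. 172. 179. 175. 175. 171.
  169. 166.]
 [226. 225. 227. 226. 225. 219. 196. 170. 155. 150. 150. 153. 154. 154.
  152. 152.]
 [225. 226. 227. 226. 221. 197. 158. 137. 132. 130. 134. 139. 146. 147.
  149. 149.]
 [227. 226. 225. 224. 211. 169. 135. 136. 147. 147. 139. 136. 130. 137.
  141. 146.]]
```

```bash
python3 - <<'E'
from h import *
np.set_printoptions(precision=2,suppress=True)
s0=cv2.imread("pics/s1.png").mean(2)
print(s0[186:214,289:304].round().astype(int))
print("pin head top centre px", proj("side",[[555.5,37.6,88],[555.5,37.6,52],[557,34,88],[557,34,52]]))
print("jacobians/px:",[(proj("side",np.array([500,303,60.])+d)-proj("side",[500,303,60]))[0] for d in([10,0,0],[0,10,0],[0,0,10])])
s=r.sense(); print(s["eef_pos"],s["tcp_rot"])
E
```

```text
[[198 208 210 210 210 211 213 214 213 214 212 214 214 214 214]
 [207 211 211 212 213 214 215 215 215 215 213 212 213 214 214]
 [211 212 213 214 214 214 216 216 215 215 215 214 213 212 213]
 [215 214 214 215 215 215 217 216 217 216 215 212 212 212 213]
 [217 217 216 217 216 216 217 217 216 218 214 212 212 212 212]
 [217 217 217 218 216 217 216 216 216 216 213 212 211 210 211]
 [217 216 216 217 216 216 216 214 213 215 212 212 213 213 213]
 [216 215 215 215 214 211 209 209 209 212 213 215 213 215 215]
 [214 214 213 210 202 188 181 182 190 201 211 216 214 215 213]
 [215 214 206 190 166 145 133 137 147 165 196 214 216 215 214]
 [216 214 197 163 129 113 107 106 108 130 178 211 217 215 215]
 [220 216 197 150 109 100  98  98  93 110 163 204 216 215 214]
 [221 216 196 148  99  91  92  92  88 109 169 208 218 215 215]
 [221 217 195 144  93  77  79  77  76 107 175 212 215 212 204]
 [220 216 195 142  91  71  71  71  72 109 176 214 212 195 175]
 [221 217 195 143  91  68  68  71  70 107 178 212 200 168 135]
 [220 217 195 143  90  69  66  68  68 106 176 211 202 158 120]
 [222 216 195 142  87  73  69
[... 183 characters left out ...]
69  69  67  70  88 126 162 173 157 125]
 [217 211 188 153 111  87  80  75  76  91 116 137 146 145 131]
 [217 213 188 156 135 117 108 103 100 103 114 133 137 139 137]
 [218 216 198 169 148 137 129 126 121 124 138 141 141 135 137]
 [216 219 213 196 177 157 143 141 141 154 168 160 142 131 129]
 [210 219 218 215 205 192 184 175 170 163 159 148 135 127 126]
 [200 217 219 219 217 212 202 179 163 149 138 133 128 130 129]
 [183 212 218 218 218 212 192 157 136 132 131 125 123 128 126]]
pin head top centre px [[295.59 198.03]
 [295.44 208.16]
 [295.5  197.11]
 [295.36 207.23]]
jacobians/px: [array([-4.09, -1.17]), array([-1.57,  3.23]), array([-0.05, -2.86])]
[499.04 305.16 139.88] [-3.14 -0.    2.73]
```

Converted, 5 mm / 200 = 0.025, -2 mm / 200 = -0.01.

Call:
step_hand:
  ticks:
    - {"sx":-0.005,"sy":-0.01,"finger_gap":0}
    - {"sz":0.025,"finger_gap":0}
    - {"sz":0.025,"finger_gap":0}
    - {"finger_gap":0}

```text
clock: 4.55
eef_pos: [499.4, 302.4, 129.7]
tcp_rot: [-3.14, -0.001, 2.731]
contact_force: [0.6, -0.6, -0.7]
opening: 0.221
grasp_force: 38.8
```

Call:
step_hand:
  ticks:
    - {"sz":0.02,"finger_gap":0}
    - {"finger_gap":0}

```text
clock: 4.72
eef_pos: [499.6, 303.0, 126.0]
tcp_rot: [-3.141, -0.0, 2.731]
contact_force: [-0.3, 0.1, -0.3]
opening: 0.22
grasp_force: 38.8
```

Converted, 3 mm / 200 = 0.015.

Call:
step_hand:
  ticks:
    - {"sz":0.015,"finger_gap":0}
    - {"finger_gap":0}

```text
clock: 4.88
eef_pos: [500.0, 303.6, 123.8]
tcp_rot: [3.141, 0.0, 2.732]
contact_force: [-0.2, -0.6, 3.1]
opening: 0.22
grasp_force: 39.6
```

Call:
step_hand:
  ticks:
    - {"sz":0.015,"finger_gap":0}
    - {"finger_gap":0}

```text
clock: 5.05
eef_pos: [501.0, 304.0, 122.8]
tcp_rot: [3.14, 0.002, 2.732]
contact_force: [-3.0, -2.5, 18.4]
opening: 0.22
grasp_force: 44.1
```

Call:
step_hand:
  ticks:
    - {"sz":0.015,"finger_gap":0}
    - {"finger_gap":0}

```text
clock: 5.22
eef_pos: [502.1, 304.3, 121.9]
tcp_rot: [3.138, 0.004, 2.732]
contact_force: [-4.2, -5.9, 36.1]
opening: 0.222
grasp_force: 50.0
```

Converted, -8 mm / 200 = -0.04, -6 mm / 200 = -0.03.

Call:
step_hand:
  ticks:
    - {"sz":-0.03,"finger_gap":0}
    - {"sz":-0.04,"finger_gap":0}
    - {"finger_gap":0}
    - {"finger_gap":0}

```text
clock: 5.55
eef_pos: [499.9, 303.7, 132.0]
tcp_rot: [3.141, 0.0, 2.732]
contact_force: [0.2, 0.1, -1.0]
opening: 0.214
grasp_force: 40.0
```

```bash
python3 - <<'E'
from h import *
s=camrig.grab_frame("side")[:,:,::-1]; cv2.imwrite("pics/s3.png",s)
p=r.sense();print(p["eef_pos"],p["contact_force"],proj("side",p["eef_pos"]-[0,0,69.5]))
a=cv2.resize(s[250:300,255:305],None,fx=12,fy=12,interpolation=cv2.INTER_CUBIC)
cv2.imwrite("pics/s3c.png",a)
E
```

```text
[499.6248903  303.47923916 131.49359195] [-0.08166398  0.55179748 -0.2368413 ] [[279.96194986 282.24935677]]
```

View pics/s3c.png

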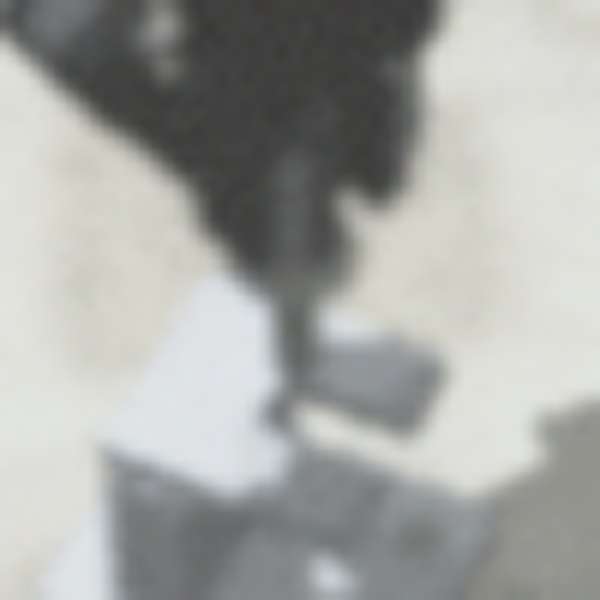

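The shank's lower end is at crop (295,372). The notch strip starts at about (275,410), so the tip is over the right prong and needs to move in +y.

```bash
python3 - <<'E'
from h import *
np.set_printoptions(precision=2,suppress=True)
for px in([279.1,279.1],[279.3,278.8]): print(ray("side",px,61.5))
print(proj("side",loc([501.4,302.72,-.1],[[0,0,55],[-3,0,55]])))
yaw=2.732; ex=np.array([np.cos(yaw),np.sin(yaw)]); ey=np.array([np.sin(yaw),-np.cos(yaw)])
t=loc([501.4,302.72,-.1],[[-3,0,55]])[0][:2]-ray("side",[279.1,279.1],61.5)[:2]
print(t,t@ex,t@ey)
print(cv2.imread("pics/s3.png").mean(2)[270:296,270:296].round().astype(int))
E
```

```text
[504.93 295.09  61.5 ]
[504.82 294.1   61.5 ]
[[279.39 283.78]
 [280.56 284.23]]
[-6.52  7.93] 9.135444585722036 4.6743217630060885
[[202 190 164 128  87  69  69  76  87  92  86  78  84 105 142 180 202 208
  209 211 210 209 208 205 207 208]
 [204 201 191 157 113  81  72  79  90  94  90  84  94 114 148 183 204 210
  211 210 207 208 207 206 208 210]
 [204 203 200 180 138 106  89  91  96 100  97 100 106 123 158 191 206 210
  209 211 207 204 205 207 206 207]
 [209 212 216 208 179 142 115 105 102 105 107 112 122 141 173 200 211 212
  210 207 205 204 206 206 206 207]
 [212 220 222 222 213 186 153 125 110 108 110 127 148 171 192 207 210 212
  210 208 208 207 207 207 205 207]
 [217 224 225 224 223 215 197 159 116 105 113 147 180 197 205 206 209 211
  211 212 210 208 207 207 205 206]
 [220 224 226 226 226 224 217 175 121 101 115 159 200 214 214 213 209 206
  207 209 208 211 208 206 205 210]
 [225 225 226 226 226 226 219 181 124  98 113 155 198 214 216 211 203 194
  195 204 205 208 209 208 210 211]
 [225 226 227 226 226 225 220 185 127 103 110 141 171 183 186 183 177 169
  172 186 191 199 210 
[... 1166 characters left out ...]
45 153 165
  182 198 203 210 216 219 219 218]
 [150 166 186 200 204 192 173 167 153 139 134 135 132 133 134 129 131 141
  157 168 175 183 196 209 210 199]
 [136 134 142 157 161 152 141 141 135 136 132 129 134 132 131 125 125 142
  149 152 155 158 168 178 177 166]
 [124 118 115 120 123 121 122 123 127 133 133 133 134 130 126 125 130 142
  144 145 143 148 151 155 154 148]
 [114 108 108 107 108 108 115 117 120 124 126 129 131 127 124 125 134 141
  135 131 131 138 146 149 150 141]
 [110 107 104 106 107 113 124 122 122 122 123 122 120 120 122 126 130 136
  126 123 122 129 141 151 147 141]
 [111 108 106 108 114 125 131 132 129 131 131 129 126 120 124 129 132 130
  125 119 122 129 140 144 139 132]]
```

The rows are not in the units I measure in: shifts go in shares of 0.2 m and turns go in shares of pi/2 rad. I convert before sending: 5 mm / 200 = 0.025, 1 mm / 200 = 0.005, 0.12 rad / 1.5708 = 0.0764.

Call:
step_hand:
  ticks:
    - {"ay":0.0764,"sx":0.005,"sy":0.025,"finger_gap":0}
    - {"finger_gap":0}
    - {"finger_gap":0}

```text
clock: 5.85
eef_pos: [501.6, 307.8, 130.8]
tcp_rot: [-3.141, -0.118, 2.73]
contact_force: [-0.5, 0.9, -0.6]
opening: 0.22
grasp_force: 39.9
```

Call:
step_hand:
  ticks:
    - {"sz":0.02,"finger_gap":0}
    - {"sz":0.02,"finger_gap":0}
    - {"finger_gap":0}

```text
clock: 6.1
eef_pos: [498.9, 308.1, 122.8]
tcp_rot: [-3.139, -0.119, 2.732]
contact_force: [0.5, -2.9, -0.4]
opening: 0.219
grasp_force: 40.6
```

Call:
step_hand:
  ticks:
    - {"sz":0.015,"finger_gap":0}
    - {"finger_gap":0}

```text
clock: 6.27
eef_pos: [498.5, 307.9, 120.0]
tcp_rot: [-3.139, -0.12, 2.733]
contact_force: [-0.1, -6.1, -4.7]
opening: 0.22
grasp_force: 40.8
```

Converted, 2 mm / 200 = 0.01, -1 mm / 200 = -0.005.

Call:
step_hand:
  ticks:
    - {"sy":-0.005,"finger_gap":0}
    - {"sz":0.01,"finger_gap":0}
    - {"finger_gap":0}

```text
clock: 6.52
eef_pos: [498.3, 307.5, 118.3]
tcp_rot: [-3.14, -0.12, 2.732]
contact_force: [0.0, -4.7, -2.3]
opening: 0.218
grasp_force: 41.0
```

```bash
python3 - <<'E'
from h import *
s=camrig.grab_frame("side")[:,:,::-1]
p=r.sense();print(p["eef_pos"],p["contact_force"],p["wrist_torque"])
cv2.imwrite("pics/s4c.png",cv2.resize(s[240:300,250:310],None,fx=10,fy=10,interpolation=cv2.INTER_CUBIC))
E
```

```text
[498.29558327 307.45882272 118.33205783] [ 0.17736721 -4.52785251 -1.90393897] [-1.07638935 -0.0694959   0.08066687]
```

View pics/s4c.png

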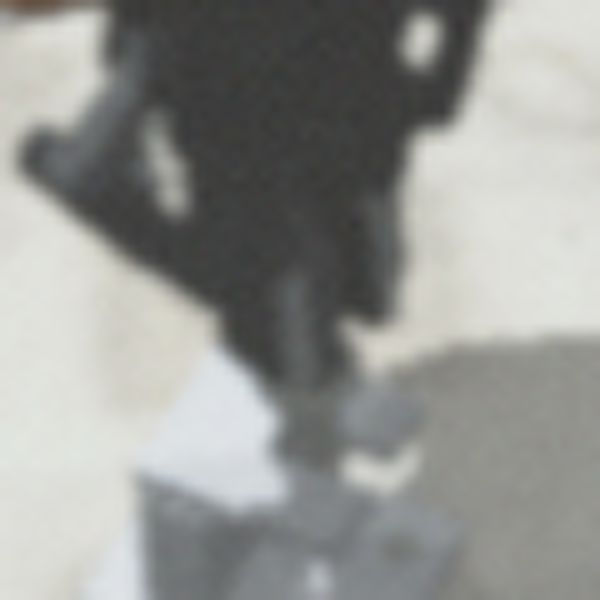

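The shank at crop (305,430) is between the prongs, with its tip already about 5 mm below the ledge top, touching the +y wall lightly. I ease off and lower.

Converted, 4 mm / 200 = 0.02, -1 mm / 200 = -0.005.

Call:
step_hand:
  ticks:
    - {"sy":-0.005,"finger_gap":0}
    - {"sz":0.02,"finger_gap":0}
    - {"finger_gap":0}

```text
clock: 6.82
eef_pos: [497.8, 307.2, 114.4]
tcp_rot: [-3.141, -0.12, 2.732]
contact_force: [1.0, -5.2, -1.9]
opening: 0.217
grasp_force: 40.7
```

Call:
step_hand:
  ticks:
    - {"sz":0.02,"finger_gap":0}
    - {"finger_gap":0}

```text
clock: 6.98
eef_pos: [497.5, 307.3, 110.5]
tcp_rot: [-3.141, -0.12, 2.732]
contact_force: [0.6, -5.4, -2.0]
opening: 0.219
grasp_force: 40.9
```

Call:
step_hand:
  ticks:
    - {"sz":0.02,"finger_gap":0}
    - {"finger_gap":0}

```text
clock: 7.15
eef_pos: [497.0, 307.4, 106.4]
tcp_rot: [-3.141, -0.12, 2.732]
contact_force: [0.9, -5.9, -2.3]
opening: 0.218
grasp_force: 40.8
```

Converted, 4 mm / 200 = 0.02, -1 mm / 200 = -0.005.

Call:
step_hand:
  ticks:
    - {"sx":-0.005,"sy":-0.005,"finger_gap":0}
    - {"sx":-0.0025,"sz":0.02,"finger_gap":0}
    - {"finger_gap":0}

```text
clock: 7.4
eef_pos: [497.7, 306.7, 102.3]
tcp_rot: [3.141, -0.12, 2.732]
contact_force: [0.1, -1.3, -1.7]
opening: 0.218
grasp_force: 40.2
```

Call:
step_hand:
  ticks:
    - {"sx":-0.0025,"sz":0.02,"finger_gap":0}
    - {"finger_gap":0}

```text
clock: 7.57
eef_pos: [497.6, 306.7, 98.1]
tcp_rot: [3.141, -0.12, 2.732]
contact_force: [0.1, -0.1, -1.3]
opening: 0.215
grasp_force: 40.1
```

Call:
step_hand:
  ticks:
    - {"sx":-0.002,"sz":0.015,"finger_gap":0}
    - {"finger_gap":0}

```text
clock: 7.73
eef_pos: [497.7, 306.7, 95.2]
tcp_rot: [3.142, -0.12, 2.732]
contact_force: [0.0, -0.3, -0.6]
opening: 0.22
grasp_force: 40.1
```

Converted, 2 mm / 200 = 0.01, -0.2 mm / 200 = -0.001.

Call:
step_hand:
  ticks:
    - {"sx":-0.001,"sz":0.01,"finger_gap":0}
    - {"finger_gap":0}

```text
clock: 7.9
eef_pos: [497.8, 306.8, 94.3]
tcp_rot: [3.141, -0.12, 2.732]
contact_force: [-2.1, -1.5, 7.1]
opening: 0.214
grasp_force: 41.1
```

Call:
step_hand:
  ticks:
    - {"sx":-0.001,"sz":0.01,"finger_gap":0}
    - {"finger_gap":0}

```text
clock: 8.07
eef_pos: [497.9, 306.9, 93.9]
tcp_rot: [3.141, -0.12, 2.732]
contact_force: [-7.2, -4.1, 23.2]
opening: 0.213
grasp_force: 42.8
```

Converted, -3 mm / 200 = -0.015, -1.8 mm / 200 = -0.009.

Call:
step_hand:
  ticks:
    - {"sx":0.0015,"sz":-0.015,"finger_gap":0}
    - {"sx":-0.009,"sy":0.0045,"finger_gap":0}
    - {"finger_gap":0}

```text
clock: 8.32
eef_pos: [500.1, 306.7, 94.5]
tcp_rot: [3.141, -0.12, 2.732]
contact_force: [-1.1, -0.2, 3.2]
opening: 0.221
grasp_force: 40.4
```

Call:
step_hand:
  ticks:
    - {"sx":-0.009,"sy":0.0045,"finger_gap":0}
    - {"finger_gap":0}

```text
clock: 8.48
eef_pos: [500.7, 306.6, 94.4]
tcp_rot: [-3.14, -0.123, 2.731]
contact_force: [-7.0, -1.4, 9.7]
opening: 0.221
grasp_force: 41.5
```

Call:
step_hand:
  ticks:
    - {"sx":-0.009,"sy":0.0045,"finger_gap":0}
    - {"finger_gap":0}

```text
clock: 8.65
eef_pos: [502.4, 306.5, 94.2]
tcp_rot: [-3.139, -0.123, 2.732]
contact_force: [-7.3, -3.2, 11.4]
opening: 0.218
grasp_force: 41.3
```

Converted, 1 mm / 200 = 0.005, -0.5 mm / 200 = -0.0025.

Call:
step_hand:
  ticks:
    - {"sx":0.005,"sy":-0.0025,"finger_gap":0}
    - {"finger_gap":0.25}
    - {"finger_gap":0.3}
    - {"finger_gap":0.4}
    - {"finger_gap":0.6}

```text
clock: 9.07
eef_pos: [502.9, 306.9, 94.0]
tcp_rot: [3.141, -0.12, 2.732]
contact_force: [0.9, 0.1, -0.5]
opening: 0.531
grasp_force: 0.0
```

Call:
step_hand:
  ticks:
    - {"finger_gap":0.8}
    - {"finger_gap":0.8}
    - {"finger_gap":0.8}
    - {"finger_gap":0.8}

```text
clock: 9.4
eef_pos: [502.8, 306.8, 94.2]
tcp_rot: [3.141, -0.12, 2.732]
contact_force: [-0.0, 0.7, 0.1]
opening: 0.799
grasp_force: 0.0
```

Converted, -30 mm / 200 = -0.15, -20 mm / 200 = -0.1, -0.12 rad / 1.5708 = -0.0764.

Call:
step_hand:
  ticks:
    - {"sz":-0.1,"finger_gap":0.8}
    - {"sz":-0.15,"finger_gap":0.8}
    - {"sz":-0.15,"finger_gap":0.8}
    - {"ay":-0.0764,"sz":-0.1,"finger_gap":0.8}
    - {"finger_gap":0.8}

```text
clock: 9.82
eef_pos: [515.5, 303.3, 198.1]
tcp_rot: [3.136, 0.01, 2.732]
contact_force: [0.2, 1.1, -0.2]
opening: 0.804
grasp_force: 0.0
```

Call:
step_hand:
  ticks:
    - {"az":0.0713,"finger_gap":0.8}
    - {"az":0.0713,"finger_gap":0.8}
    - {"az":0.0713,"finger_gap":0.8}
    - {"az":0.0713,"finger_gap":0.8}
    - {"az":0.0713,"finger_gap":0.8}

```text
clock: 10.23
eef_pos: [513.2, 302.0, 192.8]
tcp_rot: [-3.14, -0.001, 2.167]
contact_force: [-0.2, -0.1, 0.3]
opening: 0.799
grasp_force: 0.0
```

```bash
python3 - <<'E'
from h import *
np.set_printoptions(precision=1,suppress=True)
s=r.sense(); p=s["eef_pos"]; yaw=s["tcp_rot"][2]; print(p,s["tcp_rot"])
ex=np.array([np.cos(yaw),np.sin(yaw)]); ey=np.array([np.sin(yaw),-np.cos(yaw)])
d=np.array([620,78])-p[:2]; print(d@ex,d@ey)
E
```

```text
[513.2 302.  192.8] [-3.1 -0.   2.2]
-245.33139969256686 -37.26621342281196
```

Converted, -31 mm / 200 = -0.155, -4.7 mm / 200 = -0.0235.

Call:
step_hand:
  ticks:
    - {"sx":-0.155,"sy":-0.0235,"finger_gap":0.8}
    - {"sx":-0.155,"sy":-0.0235,"finger_gap":0.8}
    - {"sx":-0.155,"sy":-0.0235,"finger_gap":0.8}
    - {"sx":-0.155,"sy":-0.0235,"finger_gap":0.8}
    - {"sx":-0.155,"sy":-0.0235,"finger_gap":0.8}

```text
clock: 10.65
eef_pos: [581.9, 159.6, 192.8]
tcp_rot: [-3.14, -0.001, 2.172]
contact_force: [0.8, -0.3, -0.0]
opening: 0.798
grasp_force: 0.0
```

Call:
step_hand:
  ticks:
    - {"sx":-0.15,"sy":-0.0235,"finger_gap":0.8}
    - {"sx":-0.15,"sy":-0.0235,"finger_gap":0.8}
    - {"sx":-0.15,"sy":-0.0235,"finger_gap":0.8}
    - {"sz":0.05,"finger_gap":0.8}
    - {"sz":0.05,"finger_gap":0.8}

```text
clock: 11.07
eef_pos: [621.6, 77.5, 172.7]
tcp_rot: [3.141, -0.001, 2.169]
contact_force: [0.1, -0.1, -0.1]
opening: 0.797
grasp_force: 0.0
```

```bash
python3 - <<'E'
from h import *
s=camrig.grab_frame("side")[:,:,::-1]; cv2.imwrite("pics/s5.png",s)
p=r.sense();print(p["eef_pos"],p["tcp_rot"])
a=cv2.resize(s[135:275,225:325],None,fx=4,fy=4,interpolation=cv2.INTER_CUBIC)
b=cv2.resize(s[265:315,255:305],None,fx=8,fy=8,interpolation=cv2.INTER_CUBIC)
cv2.imwrite("pics/s5c.png",np.hstack([a,np.vstack([b,np.zeros((160,400,3),np.uint8)])]))
E
```

```text
[619.69936892  78.32511135 170.14928141] [-3.13854911e+00 -2.54780799e-03  2.17041956e+00]
```

View pics/s5c.png

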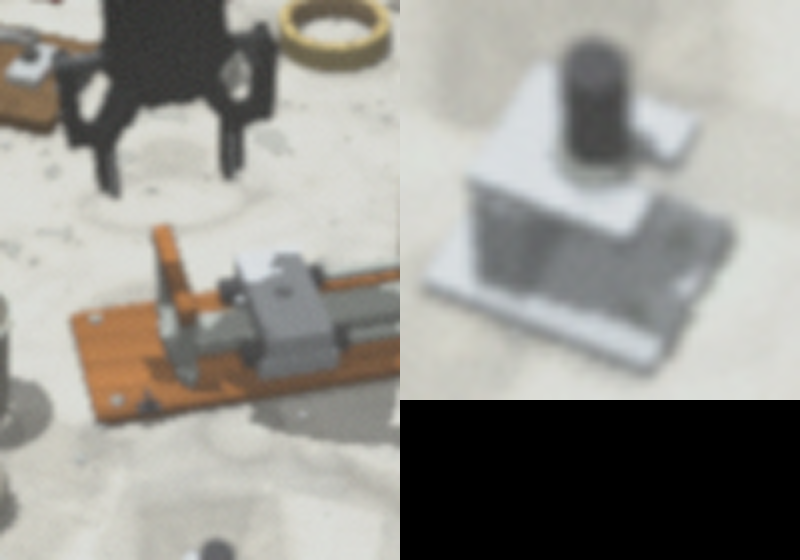

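The pin hangs upright in the notch with its collar on the ledge. The fingers at (110,190) and (232,175) straddle the bar (155,230)–(188,300), and the clip is at (150,398). I grip the bar.

Converted, 30 mm / 200 = 0.15, 28 mm / 200 = 0.14.

Call:
step_hand:
  ticks:
    - {"sz":0.15,"finger_gap":0.8}
    - {"sz":0.15,"finger_gap":0.8}
    - {"sz":0.14,"finger_gap":0.8}
    - {"finger_gap":0.8}
    - {"finger_gap":0.4}
  squeeze: 60

```text
clock: 11.53
eef_pos: [619.2, 79.7, 83.9]
tcp_rot: [-3.138, -0.002, 2.173]
contact_force: [0.1, -0.6, -0.3]
opening: 0.677
grasp_force: 0.0
```

Call:
step_hand:
  ticks:
    - {"finger_gap":0}
    - {"finger_gap":0}
    - {"finger_gap":0}
    - {"finger_gap":0}
    - {"finger_gap":0}

```text
clock: 11.95
eef_pos: [621.2, 78.4, 87.3]
tcp_rot: [3.141, 0.0, 2.171]
contact_force: [-5.8, -3.2, 9.6]
opening: 0.15
grasp_force: 58.8
```

```bash
cat > rect.py <<'E'
from h import *
p=[549.01,24.65,3.741]
def rect(n,img,z,xs=np.arange(-140,-70,2),ys=np.arange(-64,-28,3)):
    X,Y=np.meshgrid(xs,ys); L=loc(p,np.c_[X.ravel(),Y.ravel(),np.full(X.size,float(z))])
    u=proj(n,L).astype(np.float32).reshape(*X.shape,2)
    g=cv2.remap(img.min(2).astype(np.float32),u[...,0],u[...,1],cv2.INTER_LINEAR)
    print(n,z); print("       "+" ".join(f"{int(-x):3d}" for x in xs))
    for y,row in zip(ys,g): print(f"{y:5d}: "+" ".join(f"{int(v):3d}" for v in row))
E
python3 - <<'E'
from rect import *
rect("side",cv2.imread("pics/s5.png"),20); rect("side",cv2.imread("pics/s1.png"),20); rect("top",cv2.imread("pics/top0.png"),20)
E
```

```text
side 20
       140 138 136 134 132 130 128 126 124 122 120 118 116 114 112 110 108 106 104 102 100  98  96  94  92  90  88  86  84  82  80  78  76  74  72
  -64:  66  69  67  68  69  69  70  74  76  75  75  74  74  78  76  72  68  69  68  68  69  67  66  67  71  68  69  70  68  68  67  67  68  68  67
  -61:  73  71  70  70  70  72  77  83  87  84  80  77  78  83  83  80  74  72  70  69  71  70  69  68  72  72  71  73  71  70  70  72  70  69  69
  -58:  80  78  77  77  73  74  78  84  88  86  81  77  80  83  84  79  77  76  74  73  74  74  73  71  72  74  75  75  74  73  73  71  70  71  70
  -55:  97  98  91  82  77  76  77  83  87  88  83  79  79  81  82  79  78  78  76  75  76  77  76  75  74  75  75  75  74  72  71  69  67  69  67
  -52: 119 123 113  97  85  79  79  82  85  87  84  82  81  82  81  79  78  79  77  76  77  76  76  76  76  78  76  72  70  66  65  64  64  65  66
  -49: 139 143 129 110  92  84  80  78  80  82  84  86  87  84  81  79  76  78  78  77  78  76  74  74  76  80  81  77  72  67  65  65  63  64  64
  -46: 136 141 132 114  95  85  81  79  79  82  84  88  89  85 
[... 3955 characters left out ...]
  46  47  46  45  45  41  42  47  46  43  45  45  46  44  45  49  56  70  65  49  44  43  41  40  42  41  39  40
  -40:  78  83  73  60  51  48  46  45  45  43  44  47  46  47  48  46  42  42  43  44  43  46  50  53  60  68  54  46  43  40  38  38  34  37  41
  -37:  53  57  54  49  46  46  45  44  45  44  45  45  45  44  43  43  43  42  42  43  41  41  47  50  50  51  47  47  45  39  37  38  39  41  41
  -34:  48  48  45  44  45  44  45  45  44  42  44  48  47  44  42  43  45  43  42  42  40  39  41  45  46  46  46  47  46  43  42  40  39  35  37
  -31:  46  45  44  45  45  44  45  44  44  44  46  50  48  41  40  46  47  47  47  46  43  40  41  43  44  47  47  47  44  42  41  41  40  41  40
```

```bash
sed -i 's/def rect(n,img,z,/def rect(n,img,z,f=lambda i:i[...,2],/; s/img.min(2)/f(img.astype(np.float32))/' rect.py; python3 - <<'E'
from rect import *
xs=np.arange(-132,-74,2); ys=np.arange(-66,-36,2)
rect("side",cv2.imread("pics/s5.png"),20,xs=xs,ys=ys); rect("top",cv2.imread("pics/top0.png"),20,xs=xs,ys=ys)
sat=lambda i:i[...,2]-i[...,0]
rect("side",cv2.imread("pics/s5.png"),20,sat,xs=xs,ys=ys); rect("top",cv2.imread("pics/top0.png"),20,sat,xs=xs,ys=ys)
E
```

```text
side 20
       132 130 128 126 124 122 120 118 116 114 112 110 108 106 104 102 100  98  96  94  92  90  88  86  84  82  80  78  76
  -66: 105 104  98  93  90  88  87  87  87  88  96 101 104 107 105 106 106 107 109 112 113 108 109 110 109 108 110 111 111
  -64: 114 112 104  96  89  87  84  83  85  90  99 108 115 119 118 117 116 118 118 120 122 121 121 122 121 120 120 121 121
  -62: 125 122 113 104  93  88  82  80  84  93 106 119 128 131 131 130 131 132 133 134 136 135 134 135 133 133 133 135 134
  -60: 137 134 125 111  99  90  84  80  85  96 111 128 139 143 144 143 146 147 147 146 147 146 144 145 145 146 144 142 139
  -58: 147 142 132 117 105  94  85  83  89 101 118 136 148 154 155 154 155 156 155 154 155 155 152 150 148 146 144 142 140
  -56: 153 149 140 126 115 106  95  90  96 108 125 143 155 161 161 160 161 163 162 160 157 155 151 148 146 145 140 136 132
  -54: 156 156 151 140 130 120 106 101 106 120 137 151 161 168 166 165 164 164 164 161 158 155 147 140 136 131 127 123 120
  -52: 157 161 159 153 144 135 119 114 118 132 148 158 165 169 168 168 167 166 164 161 154 145 135 126 123 1
[... 6101 characters left out ...]
3  31  36  43  46  48  49  48  50  51  51  44  37  33  27  26  29  42  40  30  27  26
  -46:  44  49  53  46  42  43  44  46  48  49  49  48  50  50  50  52  53  50  44  34  24  18  18  25  37  42  31  26  25
  -44:  40  49  51  50  49  49  52  53  54  53  52  51  51  51  50  51  53  49  42  31  15  12  12  20  28  39  33  25  26
  -42:  42  48  50  52  52  53  53  53  55  53  52  52  50  47  45  46  45  43  38  31  15   7   8  13  18  28  30  25  26
  -40:  45  49  50  52  52  53  53  51  51  50  50  48  45  42  39  38  36  32  28  25  13   5   7   9  14  18  24  26  29
  -38:  48  50  51  52  52  52  53  50  50  50  49  46  42  36  35  35  28  21  17  11   3   4   5   6   9  17  22  25  26
```

Converted, 8 mm / 200 = 0.04, 5 mm / 200 = 0.025.

Call:
step_hand:
  ticks:
    - {"sy":0.025,"finger_gap":0}
    - {"sy":0.04,"finger_gap":0}
    - {"sy":0.04,"finger_gap":0}
    - {"sy":0.04,"finger_gap":0}
    - {"sy":0.015,"finger_gap":0}

```text
clock: 12.37
eef_pos: [647.6, 96.2, 87.3]
tcp_rot: [-3.14, 0.001, 2.172]
contact_force: [-7.7, -5.4, 13.2]
opening: 0.149
grasp_force: 59.7
```

Call:
step_hand:
  ticks:
    - {"finger_gap":0}
    - {"finger_gap":0}
    - {"finger_gap":0}

```text
clock: 12.62
eef_pos: [647.0, 95.8, 87.3]
tcp_rot: [-3.14, 0.0, 2.171]
contact_force: [-7.4, -6.0, 11.7]
opening: 0.151
grasp_force: 59.5
```

```bash
python3 - <<'E'
from rect import *
p0=r.sense()["eef_pos"]; print((p0-[621.2,78.4,0])[:2]@[.826,.564])
s=camrig.grab_frame("side")[:,:,::-1]; t=camrig.grab_frame("top")[:,:,::-1]
cv2.imwrite("pics/s6.png",s);cv2.imwrite("pics/t6.png",t)
xs=np.arange(-136,-80,2); ys=np.arange(-66,-36,2)
sat=lambda i:i[...,2]-i[...,0]
rect("side",s,20,sat,xs=xs,ys=ys);rect("top",t,20,sat,xs=xs,ys=ys)
E
```

```text
31.107325402207287
side 20
       136 134 132 130 128 126 124 122 120 118 116 114 112 110 108 106 104 102 100  98  96  94  92  90  88  86  84  82
  -66:  36  36  36  33  27  19  14  15  16  16  15  14  22  30  36  38  35  32  29  29  29  29  30  31  29  29  29  30
  -64:  46  47  46  42  34  21  11  11  10  10   9  10  22  35  45  47  43  39  36  35  34  34  34  34  33  33  34  36
  -62:  58  58  57  52  38  22   7   5   5   5   4   9  22  40  53  56  52  45  40  38  37  38  38  37  37  37  38  39
  -60:  65  67  68  62  46  24   8   4   2   3   2   7  21  42  56  61  58  50  43  40  39  40  39  39  39  38  41  42
  -58:  72  74  74  69  55  32  14   4   0   2   4  10  23  42  56  64  63  53  45  40  39  40  39  39  41  40  41  42
  -56:  66  73  77  74  63  42  24  11   4   5   8  15  24  41  53  58  57  50  4
[... 2319 characters left out ...]
2  13  13  12  11  11  11  11  12  12  11  10  11  11  11  12  11  10  10  10  10  11  11  11  11  10  10
  -46:  10  11  12  11  11  11  11  12  12  10  10  11  10  10  10  10  11  11  11  11  12  11  11  10  11  11  10  10
  -44:   9  10  10   9   9   9  11  11  10  10  10  10   9  11  11  11  11  11  11  11  11  10  11  11  11  11  11  11
  -42:  10  10  10   9   9  10  12  11  11  11  12  11  10  11  11  12  12  11  11  11  11  10  11  11  11  11  11  11
  -40:  10  10  10  11  11  12  12  12  11  11  11  12  11  11  11  12  11  10  10  12  12  11  11  11  11  11  10  11
  -38:  10  10  12  13  12  11  11  11  11  10  11  12  12  11  11  12  11  10  11  12  11  11  11  11  10  10  11  11
```

Call:
step_hand:
  ticks:
    - {"finger_gap":0}
    - {"finger_gap":0}
    - {"finger_gap":0}

```text
clock: 12.97
eef_pos: [646.9, 95.7, 87.3]
tcp_rot: [-3.14, 0.0, 2.171]
contact_force: [-7.3, -6.6, 11.4]
opening: 0.152
grasp_force: 59.5
```

```bash
python3 -c "
from rig import r, camrig
print(r.sign_off())"
```

```text
the job is handed in; nothing more can be done
None
```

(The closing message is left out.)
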